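# Zero the trim knob and hold the amplifier's cover over its screw holes

### The arm

A 6-joint arm with a two-finger parallel gripper is mounted at the origin on the work surface. World frame = base frame: x ahead of the robot, y to its left, z up, the work surface at z = 0. Lengths are in mm, angles in rad, forces in N, time in s.
With the tool pointing down it reaches from about 350 to 775 mm from the base axis. Payload 7.3 kg.
Tool frame: the origin (TCP) lies at the very end of the fingers, on their centre line; the grasp point (between the pads) lies behind it (bot.grip_point_offset is the z of the grasp point in the tool frame, in mm); z points along the fingers, y is the line along which they close (so a half turn about z gives the same grasp; the last joint's range is limited). The gripper opens to 92 mm and grips with 3 to 60 N. Pads are 19 mm wide; open, the fingers measure 130 mm over their backs; the gripper's body (75 mm by 190 mm) begins 47 mm behind the grasp point.
Start: joints at [1.115, 0.342, 1.524, -0, 1.275, -0.146], TCP at [160.041, 500.032, 226.741] pointing down, gripper open.
Joint ranges: [-2.53, 2.53], [-0.77, 2.02], [0.04, 2.7], [-1, 4.14], [0.28, 2.66], [-3.11, 3.11]. Speed limits (rad/s): [2.57, 2.57, 3.14, 3.14, 3.14, 3.14].

### API

Orientations are given as [roll, pitch, yaw] about the fixed x, y, z axes, in that order (R = Rz(yaw) Ry(pitch) Rx(roll)).
In Python, from plant import bot gives the robot as it stands. The module is installed in compiled form; this text tells all that it offers.
- The arm moves only by the shell command python3 -m crank 'ROWS'. ROWS is JSON, a list that holds one entry, the list of rows, each a list of 5 numbers: the opening, from 0 (shut) to 1 (fully open), then the shift along the tool's x, y, z in cm, then the turn about the tool's z in degrees. In form: [[[claw, x, y, z, turn], ...]]. A call has exactly 10 rows; each row is the pose to reach, as a shift and turn from the pose commanded when the call began, along the tool's axes at that moment; what a row does not reach only later rows make up. A row lasts 1/10 s, in which the tool goes at most 50 mm and 8.59 degrees, less where a joint would pass 70% of its speed; a pose out of reach is approached as far as the arm can. A call with a gripper value outside its range is refused whole. The fingers move at their own pace and stop on an object; the grip force is fixed at half the most. Time passes only in rows, so rows that repeat a pose let the fingers close, or fill a call up. It gives the time, the measured TCP pose, the force, the opening and the grip force at its end, in the units of the state.
- bot.get_obs(): the state, without advancing time (a new reading comes with each control period).
- bot.capture(name): name is "side" or "top"; returns (picture, depth): 480x640x3 uint8, red, green, blue; 480x640 float32, mm along the optical axis (not along the pixel's ray), 0 where there is no reading.
- bot.calibration(name): a dict with "vertical_fov" (degrees; the focal length in pixels is half the picture's height over the tangent of half this angle, whatever the lens; pixels are square), "cx", "cy" (the principal point, pixels), "rvec" (rotation vector, rad) and "tvec" (3), from world to camera coordinates, as OpenCV has them. Camera axes: x right, y down, z forward; pixel columns grow to the right and rows downward; lengths in mm; the calibration is good to about 2 mm. A picture is of the moment at which its call begins. calibration takes no time and is no camera call.
- bot.close_job(): hands the job in; it is judged then, once.
The state is a dict: "time": time; "joint_positions": joint angles; "dq": joint speeds; "tau": joint torques, N m; "tool_pos": TCP position; "tcp_rot": TCP orientation; "contact_force": force on the tool from outside, world axes, zero at the start; "moment": the same for the moment, N m; "grip_width": finger opening in mm; "finger_force": force on a finger pad.
Only numpy, scipy, OpenCV 4.12 (cv2) and the standard library are available. Lean on these libraries where they do the work, as an engineer would, in place of code of your own. Each camera call takes 0.05 s, during which the arm holds its last target. There are 200 camera calls.

### The job

On the desk stands an amplifier with its service bay open: first turn its trim knob until the pointer stands at the zero mark and let go of it, then pick up the larger cover plate (three holes, heat sink on top), leaving it on the desk until then, and hold it level and still over the bay, about 15 mm above the case, with its three holes lined up over the three threaded holes so that I can put the screws in. Never let the cover touch the amplifier, leave the smaller cover and everything else on the desk where it is, and finish while still holding the cover there.

Things in the scene. Friction and masses are not known exactly. Their poses are not given: they have to be found in the camera images.
- amp: the amplifier, fixed: dark steel case 240 (x) x 280 (y) x 70 mm high; origin under its centre, z up, x from its front fascia to its rear terminals. The left half of its top (y +9 to +121 mm, x within 68 mm) is the open bay, centred at x 0, y +65 mm, with three brass standoffs with threaded holes, level with the case top. The trim knob's axis stands at x -20, y -75 mm
- trim (a joint): trim knob angle: 0 when its pointer stands at the zero mark (the long white tick on the knob's rear side, along the amplifier's +x), positive counter-clockwise from above; turns from -1.5 to 1.5 with light friction (about 0.05 N m) and stays where it is left
- trim_grip (a point): point on the trim knob's axis, 29 mm above the case top (99 mm above the desk), the height to grip. Knob: black disc 48 mm across, 8 mm high, with an upright grip bar 42 mm long, 11 mm thick, from 8 to 34 mm above the case top; x runs along the bar to its pointer end (white line)
- cover: the cover plate, loose aluminium, about 0.3 kg: 140 (x) x 100 (y) x 4 mm, 10 mm holes: two at its +x end, one mid -x end; centred on top a heat sink 70 (x) x 30 mm (y), from 4 to 32 mm above the underside: grip it across the 30 mm. Origin under the plate's centre; in place, this is over the bay's centre with x along the amplifier's x
- spare: a smaller aluminium cover, loose, to be left alone: plate 100 x 84 x 4 mm with four corner holes and a heat sink 44 x 30 mm, 32 mm high over all; origin under its centre. It and the cover may lie in either of two places on the desk left of the amplifier
- thread0 (a point): mouth of the rear left threaded hole (6 mm) in the amplifier, at x = 54, y = 101 mm in the amplifier's frame, 70 mm above the desk
- cover_hole0 (a point): underside of the cover's hole that belongs over thread0, at x = 54, y = 36 mm, z = 0 in the cover's frame
- thread1 (a point): mouth of the rear right threaded hole (6 mm) in the amplifier, at x = 54, y = 29 mm in the amplifier's frame, 70 mm above the desk
- cover_hole1 (a point): underside of the cover's hole that belongs over thread1, at x = 54, y = -36 mm, z = 0 in the cover's frame
- thread2 (a point): mouth of the front threaded hole (6 mm) in the amplifier, at x = -54, y = 65 mm in the amplifier's frame, 70 mm above the desk
- cover_hole2 (a point): underside of the cover's hole that belongs over thread2, at x = -54, y = 0 mm, z = 0 in the cover's frame
- driver: screwdriver with a wooden handle, 170 mm long, lying on the desk in front of the amplifier; origin on its underside; a bystander
- dish: small round brass dish, 80 mm across, 18 mm high, with three thumb screws in it; origin under its centre; a bystander
- mug: white mug, 80 mm across, 95 mm high; origin under its centre; a bystander
- penpot: round wooden pen pot, 72 mm across, 90 mm high to the rim, 150 mm with its pens; origin under its centre; a bystander
Mind the look-alikes: they are no part of the job. What is shaped like the cover but brown or red is not meant.

How it is judged (in metres and radians):
On the way, in this order (a step that is already met when the one before it is completed fails the run):
1. the trim knob stands at zero, released, with the cover still lying on the desk (value of joint trim between -0.12 and 0.12 rad and contact force between the fingers and amp below 0.3 N and distance of cover from where it was at the start of the episode below 0.03 m), for 0.2 s.
2. the cover is lifted clear of the desk in the fingers (height (world z) of cover above 0.04 m and contact force between the fingers and cover above 1 N), for 0.1 s.
At the end, for the whole second after the job is handed in: The fingers hold the cover still and level (within 0.1 rad) over the bay: each of its three holes within 5 mm (horizontally) of its threaded hole and 5 to 30 mm above the case top, not touching the amplifier or the spare cover; the trim knob stands within 0.12 rad of zero (horizontal distance between cover_hole0 and thread0 below 0.005 m and z of cover_hole0 in the frame of amp between 0.075 and 0.1 m and horizontal distance between cover_hole1 and thread1 below 0.005 m and z of cover_hole1 in the frame of amp between 0.075 and 0.1 m and horizontal distance between cover_hole2 and thread2 below 0.005 m and z of cover_hole2 in the frame of amp between 0.075 and 0.1 m and angle between cover's own z axis and vertical below 0.1 rad and contact force between the fingers and cover above 1 N and contact force between cover and amp below 0.2 N and contact force between cover and spare below 0.2 N and linear speed of cover below 0.02 m/s and angular speed of cover below 0.1 rad/s and value of joint trim between -0.12 and 0.12 rad); the arm keeps its last pose, push and grip.
It fails at once if the cover touches the amplifier (contact force between cover and amp above 0.2 N).
It fails at once if the smaller cover or another bystander is moved by more than 20 mm (distance of any of spare, driver, dish, mug, penpot from where it was at the start of the episode above 0.02 m).
It also fails if it takes over 51 s, if anything falls off the work surface, if the arm or the gripper's body presses on something with over 40 N, if the wrist force passes 120 N, or if a joint passes its speed limit or range.

## Working session

There is one attempt and no reset: what is moved stays moved. The work goes in short steps, Python scripts to look and compute and a shell command to move; the robot and the scene stay as the last step left them, time stands still between calls to the robot, and variables do not carry over. Pictures are saved under pics/ and viewed, at most 10 in all, crops included, and the job is handed in when it is done.

```bash
mkdir -p pics; cat > h.py <<'E'
import numpy as np, cv2
from plant import bot
from scipy.spatial.transform import Rotation as R
def cal(n):
    c=bot.calibration(n); f=240/np.tan(np.radians(c["vertical_fov"])/2)
    return f,c["cx"],c["cy"],R.from_rotvec(np.ravel(c["rvec"])).as_matrix(),np.ravel(c["tvec"])
def cloud(n,d):
    f,cx,cy,M,t=cal(n); v,u=np.mgrid[:480,:640]
    P=np.stack([(u-cx)/f*d,(v-cy)/f*d,d],-1)
    return (P-t)@M
def proj(n,p):
    f,cx,cy,M,t=cal(n); q=np.asarray(p)@M.T+t
    return np.stack([f*q[...,0]/q[...,2]+cx,f*q[...,1]/q[...,2]+cy],-1)
E
python3 - <<'E'
from h import *
for n in("top","side"):
    im,d=bot.capture(n); cv2.imwrite(f"pics/{n}0.png",im[...,::-1]); np.savez(f"{n}0.npz",im=im,d=d)
    print(n,bot.calibration(n))
print(bot.get_obs(),bot.grip_point_offset)
E
```

```text
top {'vertical_fov': 46.519941920928105, 'cx': 312.42339337510225, 'cy': 240.085658683777, 'rvec': array([ 2.12544985, -2.0998811 ,  0.19752495]), 'tvec': array([  95.02219318,  509.40322416, 1605.11751668])}
side {'vertical_fov': 55.48038992723395, 'cx': 323.46366829582166, 'cy': 246.9504928092362, 'rvec': array([ 2.16953704, -0.35853685,  0.1763309 ]), 'tvec': array([-440.83088919,  240.90837334, 1219.09527542])}
{'time': 0.1, 'joint_positions': array([ 1.11497852e+00,  3.42692256e-01,  1.52489998e+00,  2.46809857e-06,
        1.27539025e+00, -1.45980113e-01]), 'dq': array([ 5.24408533e-04, -1.11248698e-03, -4.94455194e-03,  8.91220449e-04,
       -1.20107749e-03,  5.11172919e-05]), 'tau': array([ 1.11051944e-03, -4.32009637e+01, -2.44688863e+01,  7.19039189e-02,
        5.26019605e-02, -3.22582639e-05]), 'tool_pos': array([159.88701088, 499.69360475, 226.10161276]), 'tcp_rot': array([-3.14021795e+00, -2.04502329e-04,  2.83175410e+00]), 'contact_force': array([-0.04024108, -0.01066829,  0.1601352 ]), 'moment': array([ 0.03345019,  0.01408667, -0.02004834]), 'finger_force': 0.0, 'grip_width': 91.68743589602732} -18.8
```

View pics/top0.png

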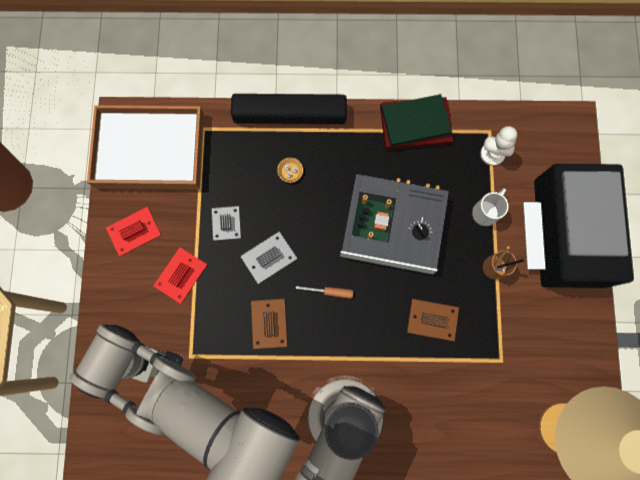

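View pics/side0.png

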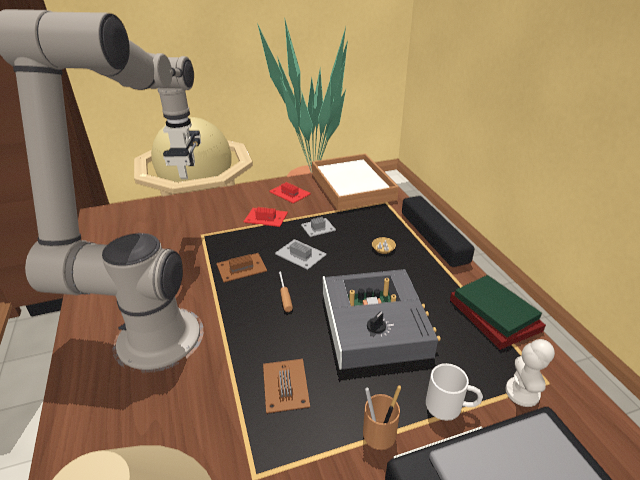

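The top image shows these candidates:
- Silver large plate at (269,258): the cover.
- Silver small plate at (226,223): the spare.
- Brown plates at (269,323) and (433,320), and red plates at (133,231) and (180,275): decoys.

The amp is at (396,223), with its knob at (420,230). The side view shows the same layout.

I choose (269,258) and will check it in a rectified crop.

```bash
cat >> h.py <<'E'
def rect(n,im,z,x0,x1,y0,y1,s):
    # rectified: row down = -x, col right = -y ; s px per mm
    c=np.array([[x1,y1,z],[x1,y0,z],[x0,y0,z],[x0,y1,z]],float)
    W,H=(y1-y0)*s,(x1-x0)*s
    Hm=cv2.getPerspectiveTransform(proj(n,c).astype(np.float32),np.float32([[0,0],[W,0],[W,H],[0,H]]))
    return cv2.warpPerspective(im,Hm,(int(W),int(H)),flags=cv2.INTER_CUBIC)
E
python3 - <<'E'
from h import *
g=np.load("top0.npz"); im,d=g["im"],g["d"]; P=cloud("top",d)
def at(u,v):return P[v,u]
for k,(u,v) in dict(cover=(269,258),spare=(226,223),knob=(420,230),mug=(491,208),pen=(504,264),dish=(290,170),drv=(338,293),amp=(396,223)).items(): print(k,at(u,v).round())
hsv=cv2.cvtColor(im,cv2.COLOR_RGB2HSV)
for nm,(u,v) in dict(cover=(269,258),spare=(226,223)).items():
    m=np.zeros((480,640),np.uint8)
    r=36; a=(hsv[...,1]<60)&(hsv[...,2]>90)
    m[v-r:v+r,u-r:u+r]=a[v-r:v+r,u-r:u+r]
    n,l,s,c=cv2.connectedComponentsWithStats(m); k=1+np.argmax(s[1:,4])
    Q=P[(l==k)]; q=Q[Q[:,2]<12]; print(nm,np.median(q[:,2]),cv2.minAreaRect(q[:,:2].astype(np.float32)))
    q=Q[Q[:,2]>22]; print(' sink',np.median(q[:,2]),cv2.minAreaRect(q[:,:2].astype(np.float32)))
S=P[(P[...,2]>62)&(P[...,2]<76)&(abs(P[...,0]-at(396,223)[0])<200)&(abs(P[...,1]-at(396,223)[1])<200)]
m=S[:,:2].astype(np.float32); print(len(m),np.median(S[:,2]),cv2.minAreaRect(m))
a=at(396,223)[:2].round(); b=at(269,258)[:2].round()
A=rect("top",im,70,a[0]-160,a[0]+160,a[1]-180,a[1]+180,1.25)
B=rect("top",im,4,b[0]-110,b[0]+210,b[1]-100,b[1]+150,1.25)
print(a,b); C=np.hstack([A,B]); print(C.shape); cv2.imwrite("pics/r0.png",C[...,::-1])
E
```

```text
cover [456. 230.  32.]
spare [566. 366.  15.]
knob [ 531. -208.  103.]
mug [ 623. -444.   11.]
pen [ 442. -458.   60.]
dish [741. 175.   3.]
drv [355.  24.  27.]
amp [ 558. -144.   72.]
cover 4.976830253821005 ((464.02569580078125, 235.50747680664062), (105.94377136230469, 142.3820343017578), 34.177818298339844)
 sink 31.50658495984097 ((339.47650146484375, 148.1534423828125), (332.2408752441406, 69.4906234741211), 35.08621597290039)
spare 5.030324052695663 ((570.1011352539062, 370.0605773925781), (107.2736587524414, 87.13677978515625), 5.570286273956299)
 sink 33.93109431688621 ((379.71295166015625, 241.11766052246094), (504.21185302734375, 45.64820098876953), 34.03564453125)
5353 70.66799237722718 ((561.9698486328125, -142.79049682617188), (281.5057067871094, 249.07785034179688), 79.36807250976562)
[ 558. -144.] [456. 230.]
(400, 762, 3)
```

View pics/r0.png

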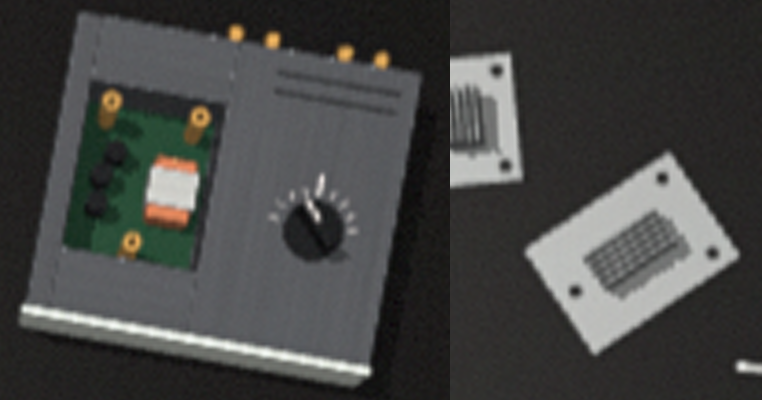

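The crop confirms the choice. The cover's three holes are at crop pixels (662,178), (712,253) and (575,291). The spare, at upper left, has four corner holes. The threads are at (112,101), (200,117) and (132,241), and the zero tick is at (321,183). The knob pointer leans about 0.6 rad counter-clockwise of zero.

```bash
cat >> h.py <<'E'
def rows(cmd,yaw,tgt,tyaw):
    # cmd pose -> shift in tool axes (cm), turn deg, tool pointing straight down
    T=R.from_euler('xyz',[np.pi,0,yaw]).as_matrix(); s=T.T@(np.array(tgt)-cmd)/10
    return s.round(2),round(-np.degrees((tyaw-yaw+np.pi)%(2*np.pi)-np.pi),2)
E
python3 - <<'E'
from h import *
g=np.load("top0.npz"); im=g["im"]
def pose(a,b,c): # holes 0,1,2
    a,b,c=map(np.array,(a,b,c)); m=(a+b)/2; x=m-c; y=a-b
    print("centre",(m+c)/2,"yaw",np.arctan2(x[1],x[0]),np.arctan2(-y[0],y[1]),np.hypot(*x),np.hypot(*y))
pose((637.2,-53.6),(624.4,-124),(525.2,-69.6)); pose((523.6,210.4),(463.6,170.4),(433.2,280))
A=rect("top",im,104,533-40,533+60,-213-40,-213+40,6)
cv2.imwrite("pics/k0.png",A[...,::-1])
c=np.array([160.04,500.03,226.74]); print(rows(c,2.8318,(533,-213,160),0.45+np.pi))
E
```

```text
centre [578.  -79.2] yaw -0.17985349979247844 -0.1798534997924792 107.33126291998981 71.55417527999329
centre [463.4 235.2] yaw -0.9776602981140294 -0.982793723247329 108.05702198376561 72.11102550927978
(array([-57.26, -56.54,   6.67]), np.float64(-43.53))
```

View pics/k0.png

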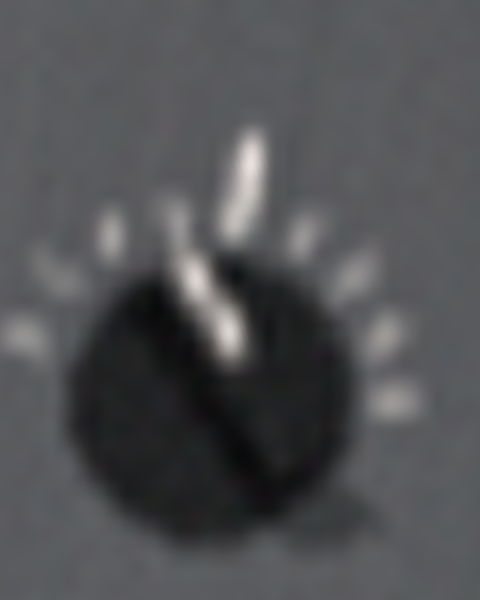

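The white line runs from about (235,358), the knob axis, to (180,255), so the pointer's world yaw is about 0.49. Zero is at -0.18. Moving above the knob.

```bash
python3 -m crank '[[[1,-57.3,-56.5,2,-45.8],[1,-57.3,-56.5,2,-45.8],[1,-57.3,-56.5,2,-45.8],[1,-57.3,-56.5,2,-45.8],[1,-57.3,-56.5,2,-45.8],[1,-57.3,-56.5,2,-45.8],[1,-57.3,-56.5,2,-45.8],[1,-57.3,-56.5,2,-45.8],[1,-57.3,-56.5,2,-45.8],[1,-57.3,-56.5,2,-45.8]]]'
python3 -c "
from h import *
o=bot.get_obs();print(o['tool_pos'],o['tcp_rot'],o['joint_positions'])
print(rows(o['tool_pos'],o['tcp_rot'][2],(533,-212.5,120),0.49+np.pi))"
```

```text
time: 1.1
tool_pos: [374.9, 91.4, 215.4]
tcp_rot: [3.141, 0.0, -2.652]
contact_force: [0.1, 1.2, 0.0]
grip_width: 91.6
finger_force: 0.0
[374.92195149  91.40274551 215.43762062] [ 3.14149901e+00  3.34067029e-04 -2.65203563e+00] [ 3.96397229e-02  9.52995760e-02  1.88345389e+00  2.50162420e-04
  1.16257910e+00 -2.02081292e+00]
(array([  0.34, -34.25,   9.54]), np.float64(-0.03))
```

```bash
python3 -m crank '[[[1,0.3,-34.2,9.5,0],[1,0.3,-34.2,9.5,0],[1,0.3,-34.2,9.5,0],[1,0.3,-34.2,9.5,0],[1,0.3,-34.2,9.5,0],[1,0.3,-34.2,9.5,0],[1,0.3,-34.2,9.5,0],[0.5,0.3,-34.2,9.5,0],[0.5,0.3,-34.2,9.5,0],[0.5,0.3,-34.2,9.5,0]]]'
python3 -c "
from h import *
o=bot.get_obs();print(o['tool_pos'],o['tcp_rot'],o['joint_positions'],o['grip_width'])
print(rows(o['tool_pos'],o['tcp_rot'][2],(533,-212.5,82),0.49+np.pi))"
```

```text
time: 2.1
tool_pos: [532.1, -208.8, 120.4]
tcp_rot: [3.14, -0.0, -2.652]
contact_force: [-0.3, 0.4, 0.2]
grip_width: 72.6
finger_force: 0.0
[ 532.13370578 -208.81957405  120.3755893 ] [ 3.14029331e+00 -4.04229336e-04 -2.65170176e+00] [-5.08210663e-01  5.28436777e-01  1.53849989e+00  4.14045073e-04
  1.07596710e+00 -2.56909448e+00] 72.57869033879064
(array([ 0.1 , -0.37,  3.84]), np.float64(-0.01))
```

```bash
python3 -m crank '[[[0.5,0.1,-0.4,3.8,0],[0.4,0.1,-0.4,3.8,0],[0.3,0.1,-0.4,3.8,0],[0.3,0.1,-0.4,3.8,0],[0,0.1,-0.4,3.8,0],[0,0.1,-0.4,3.8,0],[0,0.1,-0.4,3.8,0],[0,0.1,-0.4,3.8,0],[0,0.1,-0.4,3.8,0],[0,0.1,-0.4,3.8,0]]]'
python3 -c "
from h import *
o=bot.get_obs();print(o)"
```

```text
time: 3.1
tool_pos: [533.7, -213.4, 82.8]
tcp_rot: [3.141, 0.0, -2.652]
contact_force: [-1.2, 4.2, 6.1]
grip_width: 10.6
finger_force: 29.9
{'time': 3.1, 'joint_positions': array([-5.14062612e-01,  5.78607146e-01,  1.56838710e+00,  7.85173612e-04,
        9.95086737e-01, -2.57486023e+00]), 'dq': array([ 0.00143905,  0.00096203, -0.00167396, -0.00094157, -0.00026914,
       -0.00015006]), 'tau': array([-1.89645387e+00, -4.81579757e+01, -2.06712788e+01, -8.16027168e-01,
       -1.01276223e+00, -6.56854008e-04]), 'tool_pos': array([ 533.68598773, -213.39431284,   82.80921434]), 'tcp_rot': array([ 3.14082707e+00,  2.93214193e-04, -2.65201911e+00]), 'contact_force': array([-1.1661001 ,  4.15893673,  6.10627902]), 'moment': array([0.77025893, 0.24525753, 0.00095283]), 'finger_force': 29.875125288963318, 'grip_width': 10.60604021660566}
```

```bash
python3 -m crank '[[[0,0,0,0,6],[0,0,0,0,12],[0,0,0,0,18],[0,0,0,0,24],[0,0,0,0,30],[0,0,0,0,35],[0,0,0,0,38.4],[0,0,0,0,38.4],[0,0,0,0,38.4],[0,0,0,0,38.4]]]'
python3 -m crank '[[[0.3,0,0,0,0],[0.3,0,0,0,0],[0.3,0,0,0,0],[0.5,0,0,0,0],[0.5,0,0,0,0],[0.5,0,0,0,0],[0.5,0,0,-4,0],[0.5,0,0,-8,0],[0.5,0,0,-12,0],[0.5,0,0,-12,0]]]'
python3 -c "
from h import *
o=bot.get_obs();print(o['tool_pos'],o['tcp_rot'])
print(rows(o['tool_pos'],o['tcp_rot'][2],(463.4,235.2,160),np.pi-0.979))"
```

```text
time: 4.1
tool_pos: [533.9, -214.5, 82.8]
tcp_rot: [-3.141, 0.001, 2.962]
contact_force: [-1.6, -2.0, 5.5]
grip_width: 10.9
finger_force: 29.9
time: 5.1
tool_pos: [536.3, -215.3, 208.6]
tcp_rot: [-3.138, 0.011, 2.961]
contact_force: [1.0, 0.2, 1.0]
grip_width: 45.9
finger_force: 0.0
[ 536.33315696 -215.27943077  208.58806786] [-3.1379221   0.01080277  2.96121595]
(array([15.26, 43.01,  4.86]), np.float64(45.76))
```

```bash
python3 -m crank '[[[0.7,15.3,43,2,45.8],[0.7,15.3,43,2,45.8],[0.7,15.3,43,2,45.8],[0.7,15.3,43,2,45.8],[0.7,15.3,43,2,45.8],[0.7,15.3,43,2,45.8],[0.7,15.3,43,2,45.8],[0.7,15.3,43,2,45.8],[0.7,15.3,43,2,45.8],[0.7,15.3,43,2,45.8]]]'
python3 - <<'E'
from h import *
im,d=bot.capture("top"); A=rect("top",im,104,533-40,533+60,-213-40,-213+40,5.5)
cv2.imwrite("pics/k1.png",A[...,::-1])
o=bot.get_obs();print(o['tool_pos'],o['tcp_rot'])
print(rows(o['tool_pos'],o['tcp_rot'][2],(463.4,235.2,70),np.pi-0.979))
E
```

```text
time: 6.1
tool_pos: [459.0, 240.1, 181.8]
tcp_rot: [-3.141, -0.001, 2.165]
contact_force: [0.1, 0.4, 0.7]
grip_width: 64.3
finger_force: 0.0
[458.67273553 241.55735238 181.68832582] [ 3.14154134e+00 -2.12740006e-03  2.16555096e+00]
(array([-0.79,  0.04, 11.17]), np.float64(0.17))
```

View pics/k1.png

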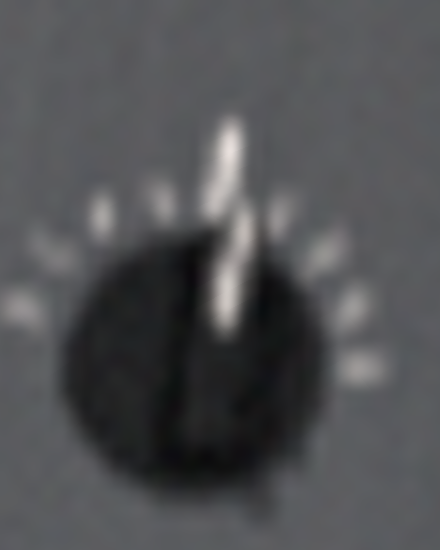

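The pointer runs (223,325) to (242,205) and is parallel to the zero tick, (213,215) to (232,120), within about 0.04 rad. The knob is set and released. Next is the descent toward the cover.

```bash
python3 -m crank '[[[0.6,-0.7,0,4,0],[0.6,-0.7,0,8,0],[0.6,-0.7,0,12,0],[0.6,-0.7,0,12,0],[0.6,-0.7,0,12,0],[0.6,-0.7,0,12,0],[0.6,-0.7,0,12,0],[0.6,-0.7,0,12,0],[0.6,-0.7,0,12,0],[0.6,-0.7,0,12,0]]]'
python3 - <<'E'
from h import *
o=bot.get_obs();print(o['tool_pos'],o['tcp_rot'],o['dq'].round(3))
print(rows(o['tool_pos'],o['tcp_rot'][2],(463.4,235.2,8.5),np.pi-0.979))
E
```

```text
time: 7.15
tool_pos: [464.6, 230.9, 63.0]
tcp_rot: [3.141, 0.0, 2.162]
contact_force: [0.4, 0.8, -0.2]
grip_width: 55.1
finger_force: 0.0
[464.60493495 230.8561209   62.99637222] [3.14065481e+00 2.23020497e-04 2.16164188e+00] [ 0.     0.006  0.003 -0.001 -0.001  0.002]
(array([0.43, 0.14, 5.45]), np.float64(-0.05))
```

```bash
python3 -m crank '[[[0.6,0.4,0.1,2,0],[0.6,0.4,0.1,4,0],[0.6,0.4,0.1,5.4,0],[0.6,0.4,0.1,5.4,0],[0.6,0.4,0.1,5.4,0],[0,0.4,0.1,5.4,0],[0,0.4,0.1,5.4,0],[0,0.4,0.1,5.4,0],[0,0.4,0.1,5.4,0],[0,0.4,0.1,5.4,0]]]'
python3 - <<'E'
from h import *
o=bot.get_obs();print(o['tool_pos'],o['tcp_rot'],o['finger_force'])
E
```

```text
time: 8.15
tool_pos: [462.9, 234.6, 8.9]
tcp_rot: [3.142, 0.0, 2.162]
contact_force: [-1.3, -1.3, 5.5]
grip_width: 29.5
finger_force: 30.0
[462.91749527 234.58550473   8.89037743] [3.14157896e+00 1.77222387e-05 2.16165401e+00] 30.000845789909363
```

```bash
python3 -m crank '[[[0,0,0,-1,0],[0,0,0,-2.5,0],[0,0,0,-5,0],[0,0,0,-8,0],[0,0,0,-11,0],[0,0,0,-13,0],[0,0,0,-14,0],[0,0,0,-14.2,0],[0,0,0,-14.2,0],[0,0,0,-14.2,0]]]'
python3 - <<'E'
from h import *
o=bot.get_obs();print(o['tool_pos'],o['tcp_rot'],o['finger_force'])
print(rows(o['tool_pos'],o['tcp_rot'][2],(578,-79.2,150),np.pi-0.18))
E
```

```text
time: 9.15
tool_pos: [462.3, 234.4, 149.2]
tcp_rot: [-3.139, -0.001, 2.162]
contact_force: [-0.5, 0.3, -2.5]
grip_width: 29.5
finger_force: 30.0
[462.28374668 234.40366177 149.23987746] [-3.13931760e+00 -7.05962856e-04  2.16154026e+00] 29.99952793121338
(array([-32.49,  -7.86,  -0.08]), np.float64(-45.84))
```

```bash
python3 -m crank '[[[0,-2,-0.5,0,-4],[0,-5.5,-1.3,0,-9],[0,-9,-2.1,0,-14],[0,-12.5,-3,0,-19],[0,-16,-3.8,0,-24],[0,-19.5,-4.7,0,-29],[0,-23,-5.5,0,-34],[0,-26.5,-6.4,0,-39],[0,-30,-7.2,0,-43],[0,-32.5,-7.9,0,-45.8]]]'
python3 -m crank '[[[0,0,0,0,0],[0,0,0,0,0],[0,0,0,0,0],[0,0,0,0,0],[0,0,0,0,0],[0,0,0,0,0],[0,0,0,0,0],[0,0,0,0,0],[0,0,0,0,0],[0,0,0,0,0]]]'
python3 - <<'E'
from h import *
im,d=bot.capture("top"); s,ds=bot.capture("side"); np.savez("hold.npz",im=im,d=d,s=s,ds=ds)
o=bot.get_obs();p=o['tool_pos'];print(p,o['tcp_rot'],o['finger_force'])
A=rect("top",im,p[2]-5,578-100,578+100,-79-80,-79+80,2.5)
S=cv2.resize(s[200:400,260:460],(500,500),interpolation=cv2.INTER_CUBIC)
# S at left, reduce to keep in 800x600
C=np.hstack([cv2.resize(S,(390,390)),np.zeros((390,0,3),np.uint8)]); C=cv2.copyMakeBorder(C,0,110,0,0,cv2.BORDER_CONSTANT)
C=np.hstack([A,C]);print(C.shape);cv2.imwrite("pics/hold.png",C[...,::-1])
E
```

```text
time: 10.15
tool_pos: [578.5, -81.4, 148.9]
tcp_rot: [-3.142, -0.002, 2.962]
contact_force: [-0.2, 0.1, -3.7]
grip_width: 29.9
finger_force: 30.0
time: 11.15
tool_pos: [578.4, -79.3, 150.5]
tcp_rot: [3.142, 0.0, 2.961]
contact_force: [1.1, 0.7, -2.8]
grip_width: 29.7
finger_force: 30.0
[578.41597084 -79.28300227 150.47023869] [3.14151768e+00 2.28739807e-05 2.96094415e+00] 29.99957174062729
(500, 790, 3)
```

View pics/hold.png

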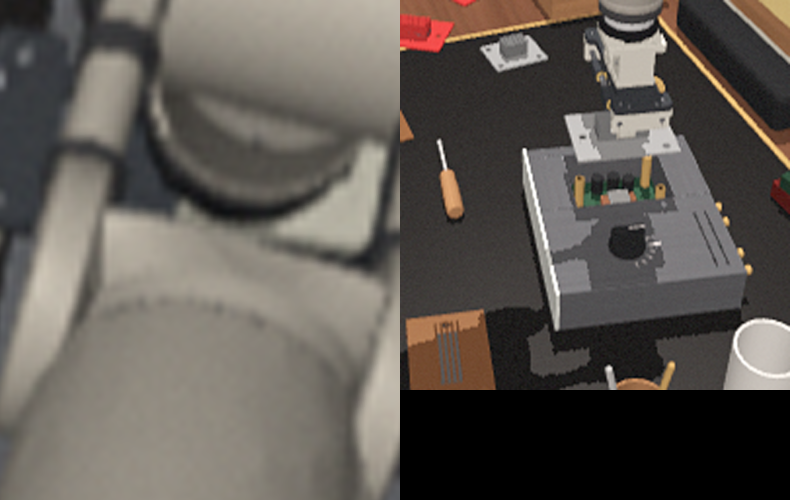

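The top view is blocked by the arm. The side view shows the cover held level over the bay, with all the threads visible. I'll compare threads and holes in rectified side views.

```bash
python3 - <<'E'
from h import *
s0=np.load("side0.npz")["im"]; s=np.load("hold.npz")["s"]
o=bot.get_obs(); zt=o['tool_pos'][2]-8.9+4
a=(578-90,578+90,-79-72,-79+72)
A=rect("side",s0,70,*a,2.7); B=rect("side",s,zt,*a,2.7)
C=np.hstack([A,B]); print(C.shape,zt); cv2.imwrite("pics/cmp.png",C[...,::-1])
def c(p): return (72-79-p[1])*2.7,(668-p[0])*2.7
ca,sa=np.cos(-.18),np.sin(-.18)
for q in((54,36),(54,-36),(-54,0)):
    w=np.array([578+ca*q[0]-sa*q[1],-79.2+sa*q[0]+ca*q[1]]); print(np.round(c(w)))
E
```

```text
(486, 776, 3) 145.57023869301324
[125.  82.]
[317. 117.]
[169. 386.]
```

View pics/cmp.png

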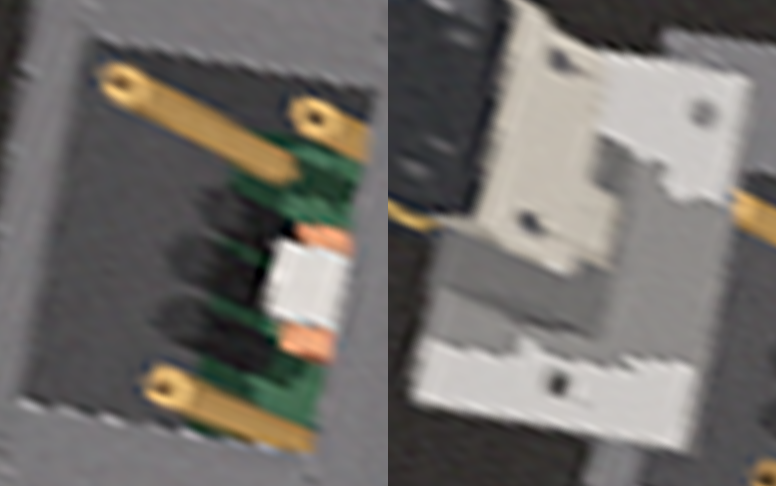

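Threads in the side view: (123,81), (316,117), (164,386). Visible cover holes, panel-relative: (315,111) and (170,383). They line up to about 2 mm, with a slight shift toward the rear. I'll correct that by 1 mm and lower slowly.

```bash
python3 -m crank '[[[0,0.1,0.05,0.5,0],[0,0.1,0.05,1.2,0],[0,0.1,0.05,2,0],[0,0.1,0.05,2.8,0],[0,0.1,0.05,3.6,0],[0,0.1,0.05,4.3,0],[0,0.1,0.05,4.9,0],[0,0.1,0.05,5.3,0],[0,0.1,0.05,5.5,0],[0,0.1,0.05,5.6,0]]]'
python3 -m crank '[[[0,0,0,0,0],[0,0,0,0,0],[0,0,0,0,0],[0,0,0,0,0],[0,0,0,0,0],[0,0,0,0,0],[0,0,0,0,0],[0,0,0,0,0],[0,0,0,0,0],[0,0,0,0,0]]]'
python3 - <<'E'
from h import *
s,ds=bot.capture("side"); o=bot.get_obs(); print(o['tool_pos'],o['tcp_rot'],o['dq'].round(3),o['finger_force'])
s0=np.load("side0.npz")["im"]; zt=o['tool_pos'][2]-4.9
a=(578-90,578+90,-79-72,-79+72)
C=np.hstack([rect("side",s0,70,*a,2.7),rect("side",s,zt,*a,2.7)]); cv2.imwrite("pics/cmp2.png",C[...,::-1])
P=cloud("side",ds); m=(abs(P[...,0]-578)<75)&(abs(P[...,1]+79)<60)&(abs(P[...,2]-zt)<8)
Q=P[m]; print(len(Q),np.linalg.lstsq(np.c_[Q[:,:2]-[578,-79],np.ones(len(Q))],Q[:,2],rcond=None)[0])
E
```

```text
time: 12.25
tool_pos: [577.6, -78.6, 94.4]
tcp_rot: [3.142, 0.0, 2.961]
contact_force: [-0.9, 0.1, -3.3]
grip_width: 29.6
finger_force: 30.0
time: 13.25
tool_pos: [577.5, -78.6, 94.4]
tcp_rot: [3.142, -0.0, 2.961]
contact_force: [-0.3, -1.1, -4.2]
grip_width: 29.3
finger_force: 30.0
[577.5070014  -78.5727224   94.45436315] [ 3.14146696e+00 -2.47944476e-05  2.96091329e+00] [-0.001 -0.001  0.     0.     0.     0.001] 29.999552965164185
764 [3.23651319e-03 2.68712744e-03 9.16080749e+01]
```

View pics/cmp2.png

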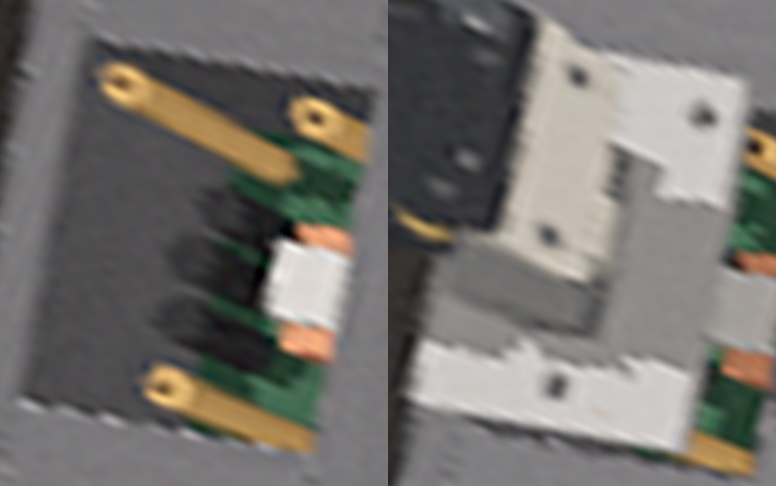

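The holes at (315,115) and (169,385) sit over the threads at (316,117) and (164,386), within about 2 mm. The plate is level and about 15 mm above the case, so I'm handing it in.

```bash
python3 -c "
from plant import bot
print(bot.close_job())"
```

```text
the job is handed in; nothing more can be done
None
```

The job is handed in: the trim knob is at zero (within about 0.04 rad) and released, and the arm is holding the large cover level about 15 mm over the bay, its two visible holes within about 2 mm of their threads; the third was hidden by the gripper, and no verdict came back.

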